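# Find the key that opens the workshop chest

## Robot

A 7-joint arm with a two-finger parallel gripper is mounted at the origin on the work surface. World frame = base frame: x ahead of the robot, y to its left, z up, the work surface at z = 0. Lengths are in m, angles in rad, forces in N, time in s.
With the tool pointing down it reaches from about 0.4 to 0.85 m from the base axis. Payload 6.9 kg.
Tool frame: the origin (TCP) lies at the very end of the fingers, on their centre line; the grasp point (between the pads) lies 19 mm behind it; z points along the fingers, y is the line along which they close (so a half turn about z gives the same grasp; the last joint's range is limited). The gripper opens to 85 mm and grips with 20 to 120 N. Pads are 22 mm wide; open, the fingers measure 114 mm over their backs; the gripper's body (76 mm by 85 mm) begins 54 mm behind the grasp point. The pads swing forward as they close: fully open they stand 13 mm farther back than shut.
Start: joints at [1.327, 0.507, -0.238, 1.5, 0.126, 1.149, -0.155], TCP at [0.214, -0.587, 0.208] pointing down, gripper open.
Joint ranges: [-3.08, 3.08], [-0.24, 2.05], [-1.43, 1.35], [0, 2.5], [-1.52, 4.66], [0.17, 1.96], [-2.89, 2.89]. Speed limits (rad/s): [2.39, 2.39, 3.14, 3.14, 3.14, 3.14, 3.14].

## Interface

Orientations are given as a 3x3 rotation matrix whose columns are the frame's x, y, z axes.
In Python, from workcell import status, vision, manip gives the robot as it stands.
- The arm moves only by the shell command python3 -m creep 'ROWS' [FORCE]. ROWS is JSON, a list of rows, each an object with "dr": the turn, a rotation vector about the tool's x, y, z in rad, a list of three; "travel": the shift along the tool's x, y, z in m, a list of three; "gripper": the gripper's target within -1 to 1 (shut at 1, half-way at 0, fully open at -1). In form: [{"dr": [rx, ry, rz], "travel": [tx, ty, tz], "gripper": gripper}, ...]. A call has 1 to 12 rows; each row is the pose to reach, as a shift and turn from the pose commanded when the call began, along the tool's axes at that moment; what a row does not reach only later rows make up. A row lasts 1/12 s, in which the tool goes at most 41.7 mm and 7.16 degrees, less where a joint would pass 70% of its speed; a pose out of reach is approached as far as the arm can. A call with a gripper value outside its range is refused whole. The fingers move at their own pace and stop on an object; FORCE is the grip in N (left out, the last holds). Time passes only in rows, so rows that repeat a pose let the fingers close. It gives the time, the measured TCP pose, the force, the opening and the grip force at its end, in the units of the state.
- status.state(): the state, without advancing time (a new reading comes with each control period).
- vision.capture(name): name is "scene" or "top" or "wrist"; returns a dict with "pixels" (400x640x3 uint8, blue, green, red), "z_map" (400x640 float32, m along the optical axis (not along the pixel's ray), 0 where there is no reading), "mtx" (3x3 intrinsics, pixels), "R" (3x3) and "t" (3): a world point X has camera coordinates R X + t. Camera axes: x right, y down, z forward; pixel columns grow to the right and rows downward; lengths in m; the calibration is good to about 2 mm. The wrist camera is an equidistant fisheye: a pixel r from the principal point sees the ray r / f radians off the axis. A picture is of the moment at which its call begins.
- manip.close_job(): hands the job in; it is judged then, once.
The state is a dict: "clock": time; "joint_pos": joint angles; "qd": joint speeds; "tau": joint torques, N m; "ee_pos": TCP position; "tcp_rot": TCP orientation; "wrist_force": force on the tool from outside, world axes, zero at the start; "torque": the same for the moment, N m; "finger_gap": opening from 0.0 (shut) to 1.0 (fully open); "gripper_force": force on a finger pad.
Only numpy, scipy, OpenCV 4.12 (cv2) and the standard library are available. Lean on these libraries where they do the work, as an engineer would, in place of code of your own. Each camera call takes 0.05 s, during which the arm holds its last target. There are 200 camera calls.

## Task

One of the three keys standing in the wooden key block fits the lock on the chest, but nobody knows which: push a key into the keyhole and try to turn it clockwise; if it will not go fully home and turn, stand it back upright in the key block and try another. When one turns, turn the latch a quarter turn, draw that key out leaving the latch turned, and stand it upright, stem down, in the small green tin, with the other two keys standing in the block. Take out only one key at a time, and leave the varnish can, the brush and the wood offcut alone.

Things in the scene. Friction and masses are not known exactly. Their poses are not given: they have to be found in the camera images.
- key_red_head (a point): centre of the red head of the red key, a flat block 42 x 12 x 44 mm along the key's x, y, z, from 22 mm below to 22 mm above this point; grip it across its 12 mm. z runs from stem to head. Half a turn about z changes nothing. About 180 g. Starts upright in a slot of the key block, the head's underside on the block's top; which key is in which slot varies
- key_red: the red key, origin at the centre of its head's underside (the shoulder), same axes. Below it a steel stem 44 mm long: a round neck 8 mm across, 7 mm long, then a flat blade 26 mm wide (x) and 5 mm thick (y) with an 8 mm round core; its lowest 11 mm are teeth that differ from key to key, their last 3 mm tapering to 2 mm thick
- key_blue_head (a point): centre of the blue head of the blue key, a flat block 42 x 12 x 44 mm along the key's x, y, z, from 22 mm below to 22 mm above this point; grip it across its 12 mm. z runs from stem to head. Half a turn about z changes nothing. About 180 g. Starts upright in a slot of the key block, the head's underside on the block's top; which key is in which slot varies
- key_blue: the blue key, origin at the centre of its head's underside (the shoulder), same axes. Below it a steel stem 44 mm long: a round neck 8 mm across, 7 mm long, then a flat blade 26 mm wide (x) and 5 mm thick (y) with an 8 mm round core; its lowest 11 mm are teeth that differ from key to key, their last 3 mm tapering to 2 mm thick
- key_yellow_head (a point): centre of the yellow head of the yellow key, a flat block 42 x 12 x 44 mm along the key's x, y, z, from 22 mm below to 22 mm above this point; grip it across its 12 mm. z runs from stem to head. Half a turn about z changes nothing. About 180 g. Starts upright in a slot of the key block, the head's underside on the block's top; which key is in which slot varies
- key_yellow: the yellow key, origin at the centre of its head's underside (the shoulder), same axes. Below it a steel stem 44 mm long: a round neck 8 mm across, 7 mm long, then a flat blade 26 mm wide (x) and 5 mm thick (y) with an 8 mm round core; its lowest 11 mm are teeth that differ from key to key, their last 3 mm tapering to 2 mm thick
- key_block: fixed dark wooden block, 212 x 56 x 56 mm (x, y, z), origin at the centre of its underside. Three slots in its top at x = -70, 0 and +70 mm, y = 0, each 29 mm (x) by 11 mm (y), 49 mm deep, mouths chamfered 2 mm; a key stands in one with its shoulder on the block's top, 56 mm up, and its head's width along the block's x
- chest: fixed wooden chest, 170 mm wide (y), top 132 mm up with a brass carrying handle 16 mm high on it, front sloping up and away from the robot at 0.61 rad (35 degrees) from level; from 45 mm before to 120 mm behind its origin, which is on the bench straight below the keyhole's centre
- lock_plate: brass plate 64 x 64 mm in the sloping front; origin at the keyhole's centre on its outer face, 100 mm above the bench; x up the slope, y left (seen from the robot), z out of the face. Keyhole: a cross of two slots, each 7.5 x 28.5 mm, along x and along y. A key goes in along -z with its blade (head's width) along x; fully home when its shoulder touches the plate. Only there does it engage the latch
- latch (a joint): rotation of the latch and of the thin steel ring with a red pointer round the keyhole: 0 locked (pointer up the slope), 1.571 unlocked (a quarter turn clockwise seen from outside, pointer to the right); over 1.1 counts as turned. The key has 0.1 to 0.2 rad of play before it drives the latch, which then lags it by that much. Needs about 0.06 N m and stays where it is left
- keyhole (a point): same point as the lock plate's origin. A key that does not fit is stopped hard 7 to 9 mm short of home and will not turn there; just draw it out again. The key that fits goes fully home (44 mm deep), turns a quarter turn and is then drawn out with its blade along y. Which key fits changes every time and cannot be seen from the lock
- tin_mouth (a point): centre of the mouth of a small round green tin, open at the top, loose, 350 g: outer diameter 41 mm, inner diameter 35 mm, rim 50 mm above the bench, inner floor 44.5 mm below the rim (a key standing in it has its shoulder about on the rim and may lean a little)
- varnish_can: bystander: upright varnish can, 66 mm across, 80 mm high, origin at its underside
- brush: bystander: paint brush lying on the bench, origin at its underside
- offcut: bystander: light wood offcut, 90 x 40 x 22 mm, origin at its underside
Mind the look-alikes: they are no part of the job. There is more than one size of the part that bears tin_mouth; the job needs the middle-sized.

How it is judged:
By the outcome, as a careful person would: the job done as asked, in the order asked, and still so for the second after the job is handed in, with the robot touching nothing.
It also fails if it takes over 72 s, if anything falls off the work surface, if the arm or the gripper's body presses on something with over 40 N, if the wrist force passes 120 N, or if a joint passes its speed limit or range.

## Working session

There is one attempt and no reset: what is moved stays moved. The work goes in short steps, Python scripts to look and compute and a shell command to move; the robot and the scene stay as the last step left them, time stands still between calls to the robot, and variables do not carry over. Pictures are saved under pics/ and viewed, at most 10 in all, crops included, and the job is handed in when it is done.

```bash
ls; mkdir -p pics; cat > h.py <<'E'
import numpy as np, cv2
from workcell import status, vision, manip
def cap(n):
    c=vision.capture(n); return c
def pts(c):
    K=c["mtx"];z=c["z_map"];v,u=np.mgrid[0:400,0:640]
    P=np.stack([(u-K[0,2])/K[0,0]*z,(v-K[1,2])/K[1,1]*z,z],-1)
    return (P-c["t"])@c["R"]
E
python3 - <<'E'
from h import *
s=status.state();print({k:np.round(v,3).tolist() for k,v in s.items()})
for n in("scene","top"):
    c=cap(n);cv2.imwrite(f"pics/{n}0.png",c["pixels"]);np.savez(f"{n}.npz",**c);print(n,c["mtx"].round(1).tolist(),c["R"].round(3).tolist(),c["t"].round(3))
E
```

```text
pics
{'clock': 0.0, 'joint_pos': [1.328, 0.508, -0.238, 1.501, 0.126, 1.149, -0.155], 'qd': [-0.001, -0.001, -0.001, -0.0, 0.002, -0.003, -0.001], 'tau': [0.0, -62.06, -2.186, -24.966, 0.013, 0.012, -0.0], 'ee_pos': [0.213, -0.587, 0.207], 'tcp_rot': [[0.94, 0.342, -0.001], [0.342, -0.94, 0.002], [-0.0, -0.002, -1.0]], 'wrist_force': [0.297, 0.509, 0.084], 'torque': [-0.025, -0.004, 0.005], 'gripper_force': 0.0, 'finger_gap': 0.998}
scene [[444.6, 0.0, 313.2], [0.0, 444.6, 202.3], [0.0, 0.0, 1.0]] [[0.418, 0.908, -0.001], [0.613, -0.283, -0.738], [-0.671, 0.308, -0.675]] [-0.204 -0.286  1.405]
top [[520.6, 0.0, 316.8], [0.0, 520.6, 198.9], [0.0, 0.0, 1.0]] [[0.013, -1.0, 0.005], [-0.993, -0.013, -0.12], [0.12, -0.003, -0.993]] [-0.028  0.583  1.294]
```

View pics/top0.png

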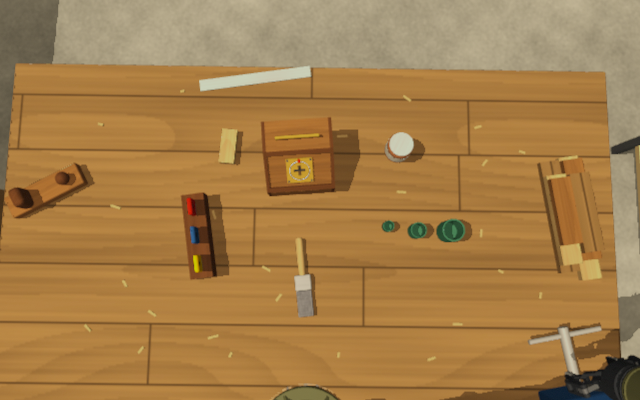

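View pics/scene0.png

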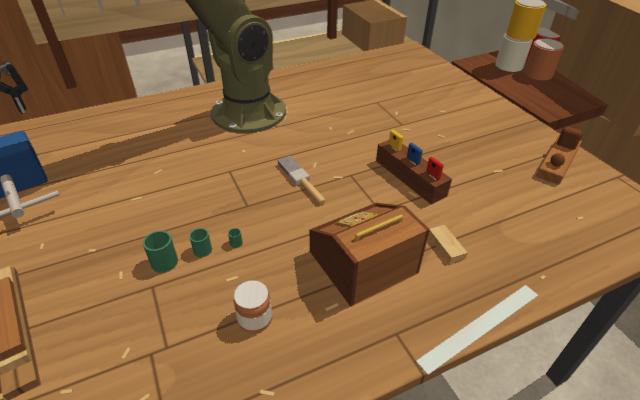

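The top picture shows the red, blue and yellow keys at (192,206), (195,235) and (197,263), the lock plate at (300,171) and the brush at (303,280). The can is at (400,147) and the offcut at (228,146). There are three green tins: small (389,226), middle (418,231) and large (452,231). The middle one fits tin_mouth; I'll check its diameter and confirm it in a crop.

```bash
python3 - <<'E'
from h import *
c=dict(np.load("top.npz"));P=pts(c);im=c["pixels"];hsv=cv2.cvtColor(im,cv2.COLOR_BGR2HSV)
H,S,V=[hsv[...,i].astype(int) for i in range(3)]
def rep(n,m):
    p=P[m&(c["z_map"]>0)];print(n,len(p),p.mean(0).round(4),np.percentile(p,[3,50,97],axis=0).round(4).tolist())
    return p
def box(u0,u1,v0,v1):
    b=np.zeros((400,640),bool);b[v0:v1,u0:u1]=1;return b
keys={"red":((H<8)|(H>172))&(S>170)&(V>120)&box(180,205,190,285),"blue":(H>95)&(H<125)&(S>120)&box(180,205,190,285),"yellow":(H>22)&(H<35)&(S>150)&(V>120)&box(180,210,240,285)}
for n,m in keys.items():
    p=rep(n,m&(P[...,2]>0.085)); 
    q=p[p[:,2]>0.093]; r=cv2.minAreaRect((q[:,:2]*1000).astype(np.float32));print("  top",len(q),q.mean(0).round(4),r)
# block top
m=box(175,222,185,285)&(abs(P[...,2]-0.056)<0.008);q=P[m];r=cv2.minAreaRect((q[:,:2]*1000).astype(np.float32));print("block",len(q),r,q[:,2].mean())
for n,b in(("small",box(378,399,215,238)),("mid",box(404,432,218,244)),("big",box(433,472,212,250))):
    m=b&(H>60)&(H<95)&(S>80)
    q=P[m&(P[...,2]>0.015)];zt=np.percentile(q[:,2],95);q2=q[q[:,2]>zt-.006]
    print(n,zt.round(4),cv2.minEnclosingCircle((q2[:,:2]*1000).astype(np.float32)),q2[:,:2].mean(0).round(4))
# chest
m=box(255,345,112,200)&(P[...,2]>0.02);q=P[m];print("chest",cv2.minAreaRect((q[:,:2]*1000).astype(np.float32)))
pl=(H>18)&(H<35)&(S>140)&(V>150)&box(280,320,152,188);q=rep("plate",pl)
r=cv2.minAreaRect(cv2.findNonZero(pl.astype(np.uint8)));print(r)
A=np.c_[q[:,:2],np.ones(len(q))];co=np.linalg.lstsq(A,q[:,2],rcond=None)[0];print("plane",co,np.arctan(np.hypot(*co[:2])),np.arctan2(co[1],co[0]))
w=np.hstack([cv2.resize(im[145:195,270:330],None,fx=6,fy=6,interpolation=2),cv2.resize(im[205:255,375:475],None,fx=4.4,fy=6,interpolation=2)])
cv2.imwrite("pics/crop1.png",w[:, :800])
E
```

```text
red 76 [0.5558 0.2901 0.0978] [[0.5372, 0.2846, 0.0921], [0.5558, 0.29, 0.0978], [0.5741, 0.2963, 0.1031]]
  top 73 [0.5565 0.2903 0.0981] ((556.5303344726562, 290.4273376464844), (39.803863525390625, 11.70244312286377), 7.681398391723633)
blue 76 [0.4854 0.2771 0.0966] [[0.4678, 0.272, 0.0875], [0.4847, 0.277, 0.0971], [0.5036, 0.2828, 0.1018]]
  top 65 [0.4857 0.2777 0.0978] ((485.6993103027344, 278.00311279296875), (36.6539306640625, 10.022847175598145), 5.411149501800537)
yellow 74 [0.417  0.2687 0.0985] [[0.3987, 0.2622, 0.0938], [0.4176, 0.2688, 0.0988], [0.4362, 0.2752, 0.1022]]
  top 73 [0.4169 0.2687 0.0985] ((417.57891845703125, 269.3724365234375), (39.598690032958984, 11.155989646911621), 9.568115234375)
block 1542 ((487.4189758300781, 279.8340148925781), (211.56118774414062, 57.45225524902344), 8.894037246704102) 0.05513328011187066
small 0.0364 ((517.6107177734375, -202.07089233398438), 12.994389533996582) [ 0.5126 -0.2023]
mid 0.0526 ((468.1103515625, -154.52159118652344), 145.4779510498047) [ 0.4975 -0.2574]
big 0.0712 ((508.5892028808594, -357.50897216796875), 28.475223541259766) [ 0.5023 -0.3553]
chest ((594.8191528320312, 20.50994873046875), (346.5901184082031, 170.330078125), 4.843006134033203)
plate 485 [0.6476 0.0241 0.0974] [[0.6217, -0.007, 0.0748], [0.6482, 0.0224, 0.0983], [0.6734, 0.0545, 0.1177]]
((299.11285400390625, 169.69247436523438), (24.81159019470215, 26.873676300048828), 86.18592071533203)
plane [ 0.61233653  0.04521922 -0.30025884] 0.5506529138932443 0.07371320458389215
```

View pics/crop1.png

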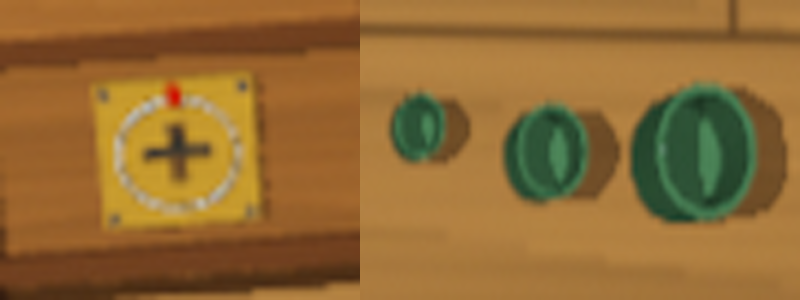

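The crop shows the keyhole cross at about px (299.5,170.3) with the pointer up the slope. The middle tin's mouth is at (418.5,230.3), and it is clearly the middle of the three sizes. I'll compute the targets and the first move.

```bash
cat >> h.py <<'E'
from scipy.spatial.transform import Rotation as Ro
def Rz(a): return Ro.from_euler('z',a).as_matrix()
DOWN=np.diag([1.,-1,-1])
def go(p,R,name=""):
    s=status.state();p0=np.array(s["ee_pos"]);R0=np.array(s["tcp_rot"])
    t=R0.T@(np.array(p)-p0);d=Ro.from_matrix(R0.T@R).as_rotvec()
    print(name,"dr",d.round(4).tolist(),"travel",t.round(4).tolist(),"rows",np.ceil(max(np.linalg.norm(t)/.0417,np.degrees(np.linalg.norm(d))/7.16)))
def st():
    s=status.state();print("t",round(s["clock"],2),"q",np.round(s["joint_pos"],2).tolist(),"p",np.round(s["ee_pos"],4).tolist(),"F",np.round(s["wrist_force"],1).tolist(),"gap",round(s["finger_gap"],3),"gf",round(s["gripper_force"],1));return s
BY=0.154 # block yaw
RB=Rz(BY+np.pi)@DOWN
def ray(c,u,v,z):
    d=c["R"].T@np.array([(u-c["mtx"][0,2])/c["mtx"][0,0],(v-c["mtx"][1,2])/c["mtx"][1,1],1]);o=-c["R"].T@c["t"]
    return o+d*(z-o[2])/d[2]
E
python3 - <<'E'
from h import *
c=dict(np.load("top.npz"));print("keyhole",ray(c,299.5,170.3,.1).round(4),"tin",ray(c,418.5,230.3,.05).round(4))
# plate corners (screws) from crop: (101,95),(243,86),(250,212),(114,219)
for (u,v) in((101,95),(243,86),(250,212),(114,219)):
    d=c["R"].T@np.array([(270+u/6-.4-c["mtx"][0,2])/520.6,(145+v/6-.4-c["mtx"][1,2])/520.6,1]);o=-c["R"].T@c["t"]
    n=np.array([-np.sin(.61),0,np.cos(.61)]);k=ray(c,299.5,170.3,.1);print((o+d*((k-o)@n)/(d@n)).round(4))
go([.45,-.1,.27],Rz(.35+1.5)@DOWN,"way"); go([.5566,.2906,.2],RB,"red")
E
```

```text
keyhole [0.6457 0.0234 0.1   ] tin [ 0.506  -0.2761  0.05  ]
[0.6668 0.055  0.1148]
[ 0.6708 -0.0023  0.1175]
[ 0.6246 -0.0056  0.0853]
[0.6213 0.0504 0.0829]
way dr [-0.0012, -0.0012, -1.5012] travel [0.3888, -0.3768, -0.0619] rows 14.0
red dr [-0.0002, -0.0023, -2.9468] travel [0.6225, -0.7074, 0.0086] rows 24.0
```

```bash
python3 -m creep '[{"dr":[0,0,-1.5],"travel":[0.389,-0.377,-0.062],"gripper":-1},{"dr":[0,0,-1.5],"travel":[0.389,-0.377,-0.062],"gripper":-1},{"dr":[0,0,-1.5],"travel":[0.389,-0.377,-0.062],"gripper":-1},{"dr":[0,0,-1.5],"travel":[0.389,-0.377,-0.062],"gripper":-1},{"dr":[0,0,-1.5],"travel":[0.389,-0.377,-0.062],"gripper":-1},{"dr":[0,0,-1.5],"travel":[0.389,-0.377,-0.062],"gripper":-1},{"dr":[0,0,-1.5],"travel":[0.389,-0.377,-0.062],"gripper":-1},{"dr":[0,0,-1.5],"travel":[0.389,-0.377,-0.062],"gripper":-1},{"dr":[0,0,-1.5],"travel":[0.389,-0.377,-0.062],"gripper":-1},{"dr":[0,0,-1.5],"travel":[0.389,-0.377,-0.062],"gripper":-1},{"dr":[0,0,-1.5],"travel":[0.389,-0.377,-0.062],"gripper":-1},{"dr":[0,0,-1.5],"travel":[0.389,-0.377,-0.062],"gripper":-1}]'; python3 -c "
from h import *
st();go([.5566,.2906,.18],RB,'red')"
```

```text
clock: 1.1
ee_pos: [0.4308, -0.1387, 0.2654]
tcp_rot: [[-0.28, 0.96, -0.0], [0.96, 0.28, -0.001], [-0.0, -0.0, -1.0]]
wrist_force: [1.7, 0.3, -0.4]
finger_gap: 1.001
gripper_force: 0.0
t 1.1 q [0.87, 0.24, -0.77, 1.82, 0.18, 1.15, 0.32] p [0.4308, -0.1387, 0.2654] F [1.7, 0.3, -0.4] gap 1.001 gf 0.0
red dr [-0.0005, 0.0002, -1.4411] travel [0.377, 0.2409, 0.0852] rows 12.0
```

```bash
python3 -m creep '[{"dr":[0,0,-1.44],"travel":[0.377,0.241,0.04],"gripper":-1},{"dr":[0,0,-1.44],"travel":[0.377,0.241,0.04],"gripper":-1},{"dr":[0,0,-1.44],"travel":[0.377,0.241,0.04],"gripper":-1},{"dr":[0,0,-1.44],"travel":[0.377,0.241,0.04],"gripper":-1},{"dr":[0,0,-1.44],"travel":[0.377,0.241,0.06],"gripper":-1},{"dr":[0,0,-1.44],"travel":[0.377,0.241,0.06],"gripper":-1},{"dr":[0,0,-1.44],"travel":[0.377,0.241,0.08],"gripper":-1},{"dr":[0,0,-1.44],"travel":[0.377,0.241,0.08],"gripper":-1},{"dr":[0,0,-1.44],"travel":[0.377,0.241,0.08],"gripper":-1},{"dr":[0,0,-1.44],"travel":[0.377,0.241,0.08],"gripper":-1},{"dr":[0,0,-1.44],"travel":[0.377,0.241,0.08],"gripper":-1},{"dr":[0,0,-1.44],"travel":[0.377,0.241,0.08],"gripper":-1}]'; python3 -c "
from h import *
st();c=cap('wrist');np.savez('w1.npz',**c);cv2.imwrite('pics/w1.png',c['pixels']);print(c['mtx'][0],c['mtx'][1])
st();go([.5566,.2906,.14],RB,'red')
s=status.state();R0=np.array(s['tcp_rot']);print((c['R']@R0).round(3).tolist(),(c['R']@np.array(s['ee_pos'])+c['t']).round(4))"
```

```text
clock: 2.1
ee_pos: [0.5572, 0.2958, 0.1824]
tcp_rot: [[-0.987, -0.161, -0.004], [-0.161, 0.987, 0.004], [0.003, 0.005, -1.0]]
wrist_force: [-1.8, 0.1, -0.3]
finger_gap: 1.002
gripper_force: 0.0
t 2.1 q [0.04, 0.71, -1.04, 1.52, 0.62, 1.28, 0.65] p [0.5572, 0.2958, 0.1824] F [-1.8, 0.1, -0.3] gap 1.002 gf 0.0
[309.70691629   0.         324.17289972] [  0.         309.70691629 204.52989908]
t 2.15 q [0.04, 0.7, -1.04, 1.52, 0.62, 1.28, 0.65] p [0.5574, 0.2924, 0.1829] F [-0.4, -1.3, 0.1] gap 1.002 gf 0.0
red dr [0.0022, -0.0036, 0.0073] travel [0.0009, -0.0017, 0.0429] rows 2.0
[[0.0, 1.0, -0.003], [-0.95, -0.001, -0.313], [-0.313, 0.002, 0.95]] [-0.0024  0.0244  0.1826]
```

View pics/w1.png

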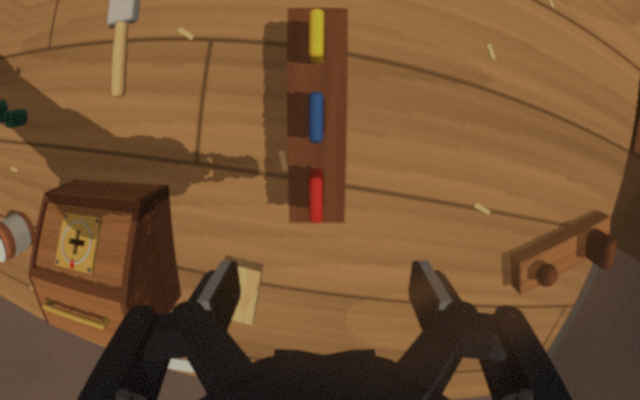

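The wrist picture shows the red key at (317,195), blue at (317,118), yellow at (317,35) and the lock at (78,242). I'll refine the red key and block from this view.

```bash
cat >> h.py <<'E'
def wray(c,u,v):
    u=np.atleast_1d(u).astype(float);v=np.atleast_1d(v).astype(float);K=c["mtx"]
    a=(u-K[0,2])/K[0,0];b=(v-K[1,2])/K[1,1];r=np.hypot(a,b)+1e-12
    d=np.stack([a/r*np.sin(r),b/r*np.sin(r),np.cos(r)],-1)
    return -c["R"].T@c["t"], d@c["R"]
def wplane(c,u,v,p0,n=(0,0,1)):
    o,d=wray(c,u,v);n=np.array(n);return o+d*(((np.array(p0)-o)@n)/(d@n))[:,None]
def wproj(c,X):
    X=np.atleast_2d(X)@c["R"].T+c["t"];r=np.hypot(X[:,0],X[:,1])+1e-12;th=np.arctan2(r,X[:,2])
    return c["mtx"][:2,2]+c["mtx"][0,0]*(th/r)[:,None]*X[:,:2]
def mask(im,col):
    h=cv2.cvtColor(im,cv2.COLOR_BGR2HSV);H,S,V=[h[...,i].astype(int) for i in range(3)]
    return {"red":((H<8)|(H>172))&(S>190)&(V>110),"blue":(H>95)&(H<125)&(S>120)&(V>60),"yellow":(H>22)&(H<35)&(S>170)&(V>120)}[col]
def big(m):
    n,l,s,_=cv2.connectedComponentsWithStats(m.astype(np.uint8));return l==1+np.argmax(s[1:,4])
E
python3 - <<'E'
from h import *
c=dict(np.load("w1.npz"));im=c["pixels"]
for k in("red","blue","yellow"):
    m=mask(im,k);m[:, :280]=0;m[:,360:]=0;m=big(m);v,u=np.nonzero(m)
    X=wplane(c,u,v,[0,0,.1]);r=cv2.minAreaRect((X[:,:2]*1000).astype(np.float32));print(k,len(u),r,X.mean(0).round(4))
go([.5566,.2906,.14],RB)
E
```

```text
red 564 ((555.3977661132812, 287.8538513183594), (39.695289611816406, 10.315104484558105), 9.094318389892578) [0.5547 0.2878 0.1   ]
blue 491 ((486.8712158203125, 276.7886657714844), (37.900970458984375, 8.753596305847168), 9.163037300109863) [0.4868 0.2772 0.1   ]
yellow 444 ((417.62640380859375, 266.79925537109375), (38.50974655151367, 7.848463535308838), 9.25446891784668) [0.418  0.2672 0.1   ]
 dr [0.0022, -0.0036, 0.0073] travel [0.0009, -0.0017, 0.0429] rows 2.0
```

```bash
sed -i 's/BY=0.154/BY=0.158/' h.py; python3 -m creep '[{"dr":[0.002,-0.003,0.003],"travel":[0.0015,-0.0035,0.04],"gripper":-1},{"dr":[0.002,-0.003,0.003],"travel":[0.0015,-0.0035,0.08],"gripper":-1},{"dr":[0.002,-0.003,0.003],"travel":[0.0015,-0.0035,0.11],"gripper":-1},{"dr":[0.002,-0.003,0.003],"travel":[0.0015,-0.0035,0.12],"gripper":0},{"dr":[0.002,-0.003,0.003],"travel":[0.0015,-0.0035,0.12],"gripper":1},{"dr":[0.002,-0.003,0.003],"travel":[0.0015,-0.0035,0.12],"gripper":1},{"dr":[0.002,-0.003,0.003],"travel":[0.0015,-0.0035,0.12],"gripper":1},{"dr":[0.002,-0.003,0.003],"travel":[0.0015,-0.0035,0.12],"gripper":1},{"dr":[0.002,-0.003,0.003],"travel":[0.0015,-0.0035,0.12],"gripper":1},{"dr":[0.002,-0.003,0.003],"travel":[0.0015,-0.0035,0.12],"gripper":1}]' 60;python3 -c "
from h import *
st()"
```

```text
clock: 2.98
ee_pos: [0.5587, 0.2859, 0.0672]
tcp_rot: [[-0.99, -0.144, 0.006], [-0.144, 0.99, 0.001], [-0.006, 0.0, -1.0]]
wrist_force: [0.8, 2.0, 7.8]
finger_gap: 0.118
gripper_force: 59.3
t 2.98 q [0.02, 0.81, -0.96, 1.67, 0.75, 1.07, 0.54] p [0.5587, 0.2859, 0.0672] F [0.8, 2.0, 7.8] gap 0.118 gf 59.3
```

```bash
cat >> h.py <<'E'
PSI=0.07;TH=0.61;KH=np.array([.6457,.0234,.1])
def RL(psi=None):
    p=PSI if psi is None else psi
    z=np.array([np.sin(TH)*np.cos(p),np.sin(TH)*np.sin(p),-np.cos(TH)]);x=-np.array([np.cos(TH)*np.cos(p),np.cos(TH)*np.sin(p),np.sin(TH)])
    return np.stack([x,np.cross(z,x),z],1)
E
python3 -m creep '[{"dr":[0,0,0],"travel":[0,0,-0.03],"gripper":1},{"dr":[0,0,0],"travel":[0,0,-0.07],"gripper":1},{"dr":[0,0,0],"travel":[0,0,-0.1],"gripper":1},{"dr":[0,0,0],"travel":[0,0,-0.1],"gripper":1}]' |tail -1;python3 -c "
from h import *
st();R=RL();go(KH-R[:,2]*(.075+.011-.022),R)"
```

```text
gripper_force: 58.8
t 3.32 q [0.05, 0.7, -1.03, 1.55, 0.63, 1.24, 0.63] p [0.5593, 0.2874, 0.172] F [0.5, 0.7, -1.9] gap 0.121 gf 58.8
 dr [0.0253, -0.5986, 0.0712] travel [-0.0108, -0.271, 0.019] rows 7.0
```

```bash
python3 -m creep '[{"dr":[0.025,-0.599,0.071],"travel":[0.002,-0.27,0],"gripper":1},{"dr":[0.025,-0.599,0.071],"travel":[0.002,-0.27,0],"gripper":1},{"dr":[0.025,-0.599,0.071],"travel":[0.002,-0.27,0],"gripper":1},{"dr":[0.025,-0.599,0.071],"travel":[0.002,-0.27,0],"gripper":1},{"dr":[0.025,-0.599,0.071],"travel":[0.002,-0.27,0],"gripper":1},{"dr":[0.025,-0.599,0.071],"travel":[0.002,-0.27,0],"gripper":1},{"dr":[0.025,-0.599,0.071],"travel":[0.002,-0.27,0],"gripper":1},{"dr":[0.025,-0.599,0.071],"travel":[0.002,-0.27,0],"gripper":1},{"dr":[0.025,-0.599,0.071],"travel":[0.002,-0.27,0],"gripper":1},{"dr":[0.025,-0.599,0.071],"travel":[0.002,-0.27,0],"gripper":1},{"dr":[0.025,-0.599,0.071],"travel":[0.002,-0.27,0],"gripper":1}]' |tail -1;python3 -c "
from h import *
s=st();c=cap('wrist');np.savez('w2.npz',**c);cv2.imwrite('pics/w2.png',c['pixels'])
R=RL();go(KH-R[:,2]*.086,R)"
```

```text
gripper_force: 58.9
t 4.23 q [0.48, 0.35, -0.73, 2.26, 1.57, 0.28, 0.01] p [0.5944, 0.0181, 0.1658] F [-0.7, 0.1, -2.0] gap 0.117 gf 58.9
 dr [-0.002, -0.0071, 0.0039] travel [-0.0044, 0.0011, -0.0026] rows 1.0
```

View pics/w2.png

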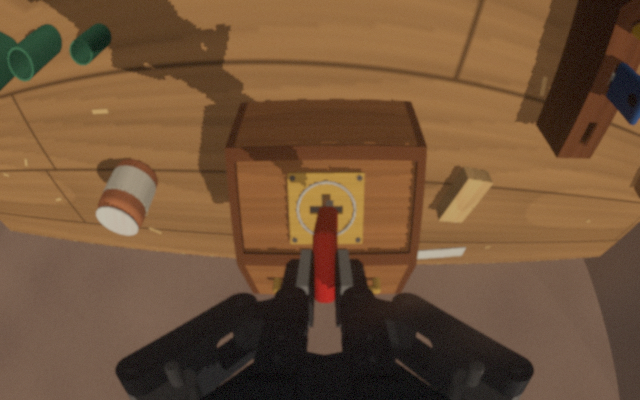

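The wrist view shows the plate with its keyhole cross at about (326,209), and the red head's near edge face spanning rows 207–300 at column 325. I'll solve the plate pose and the key-in-hand offset.

```bash
cat >> h.py <<'E'
def platepose(c,show=True):
    im=c["pixels"];h=cv2.cvtColor(im,cv2.COLOR_BGR2HSV);H,S,V=[h[...,i].astype(int) for i in range(3)]
    m=((H>18)&(H<34)&(S>120)&(V>120)).astype(np.uint8)
    m=cv2.morphologyEx(m,cv2.MORPH_CLOSE,np.ones((3,3)));m=big(m>0).astype(np.uint8)
    q=cv2.findContours(m,cv2.RETR_EXTERNAL,cv2.CHAIN_APPROX_NONE)[0];q=max(q,key=cv2.contourArea)[:,0].astype(float)
    # cast onto nominal plane, fit rect edges by extremes
    n=np.array([-np.sin(TH)*np.cos(PSI),-np.sin(TH)*np.sin(PSI),np.cos(TH)]);X=wplane(c,q[:,0],q[:,1],KH,n)
    R=RL();L=(X-KH)@R;L2=(L[:,:2]*1000).astype(np.float32)
    return L2,m
E
python3 - <<'E'
from h import *
c=dict(np.load("w2.npz"));L,m=platepose(c);print("rect",cv2.minAreaRect(L),len(L))
for lo,hi,ax in((-20,20,0),):
    for sgn in(-1,1):
        for a in(0,1):
            b=1-a;s=(abs(L[:,b])<25)&(sgn*L[:,a]>22);f=np.polyfit(L[s,b],L[s,a],1);print("edge ax",a,sgn,f.round(3),s.sum())
# dark cross
im=c["pixels"];g=cv2.cvtColor(im,cv2.COLOR_BGR2GRAY);w=g[185:235,300:352];d=(w<75)
v,u=np.nonzero(d);u=u+300;v=v+185
R=RL();X=(wplane(c,u,v,KH,-R[:,2])-KH)@R*1000;k=np.hypot(X[:,0],X[:,1])<22
X=X[k];print("cross",len(X),np.percentile(X,[2,50,98],axis=0).round(1)[:,:2].tolist())
s=mask(im,"red");s[:, :300]=0;s[:,350:]=0;s=big(s);v,u=np.nonzero(s);print("red rows",v.min(),v.max(),"cols at top",u[v<v.min()+6].mean(),u[v>v.max()-10].mean())
# tool pose from camera pose: fixed hand-eye from w1
Rc=np.array([[0,1,-.003],[-.95,0,-.313],[-.313,.002,.95]]);tc=np.array([-.0024,.0244,.1826])
Rt=c["R"].T@Rc;pt=c["R"].T@(tc-c["t"]);print("tool",pt.round(4))
for vv,z in((v.min()-.5,.011),(v.max()+.5,-.033)):
    x=wplane(c,u[abs(v-vv)<6].mean(),vv,pt+Rt[:,2]*z,Rt[:,2]);print("edge in tool",((x-pt)@Rt*1000).round(2))
cv2.imwrite("pics/w2c.png",cv2.resize(im[160:310,260:400],None,fx=4,fy=4,interpolation=2))
E
```

```text
rect ((-0.9813346862792969, -1.790985107421875), (63.99625778198242, 63.68038558959961), 88.5377197265625) 432
edge ax 0 -1 [-3.0000e-03 -2.9679e+01] 58
edge ax 1 -1 [-1.0000e-02 -3.0135e+01] 101
edge ax 0 1 [1.4000e-02 2.8134e+01] 95
edge ax 1 1 [-1.0000e-03  2.7399e+01] 91
cross 574 [[-20.6, -12.6], [-8.4, -1.4], [4.7, 8.8]]
red rows 233 301 cols at top 324.36842105263156 324.83529411764704
tool [0.5944 0.0146 0.1666]
edge in tool [[ 3.77  2.54 11.01]]
edge in tool [[-16.79   2.62 -33.02]]
```

View pics/w2c.png

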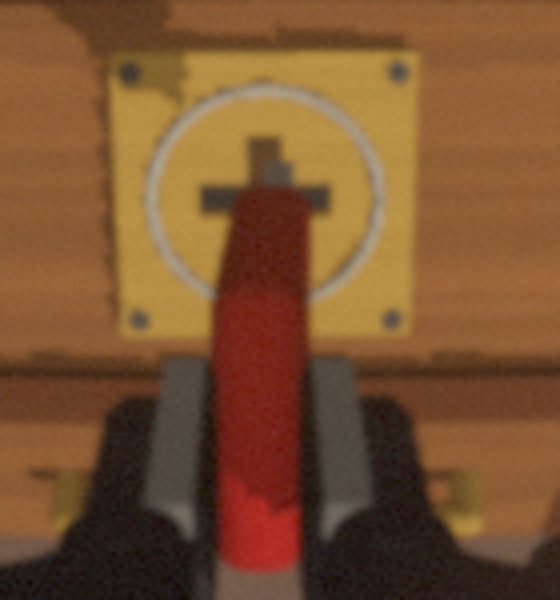

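The crop shows the cross centred at px (326,209.4), screws at the four corners, the shoulder edge at row ~206.5 (cols 318.6–337), and the grey blade tip peeking out at (329,203). I'll recompute with the correct hand-eye.

```bash
cat >> h.py <<'E'
_c=dict(np.load("w1.npz"));_R=np.array([[-.987,-.161,-.004],[-.161,.987,.004],[.003,.005,-1]])
_u,_,_v=np.linalg.svd(_R);RC=_c["R"]@(_u@_v);TC=_c["R"]@np.array([.5572,.2958,.1824])+_c["t"]
def tool(c): return c["R"].T@RC, c["R"].T@(TC-c["t"])
E
python3 - <<'E'
from h import *
c=dict(np.load("w2.npz"));Rt,pt=tool(c);print("TC",TC.round(4),"tool",pt.round(4),Rt.round(3).tolist())
R=RL()
k=wplane(c,326.0,209.4,KH,-R[:,2])[0];print("keyhole at",k.round(4), "in RL",((k-KH)@R*1000).round(2))
sc=np.array([(129,72),(398,71),(391,320),(139,319)])/4+[260,160]-.4
X=wplane(c,sc[:,0],sc[:,1],KH,-R[:,2]);L=(X-KH)@R*1000;print("screws",L.round(2).tolist(),L.mean(0).round(2))
# PnP with square of screws (side a unknown ~ 2*? ) using normalized rays
o,d=wray(c,sc[:,0],sc[:,1]);dc=d@c["R"].T;nn=(dc[:,:2]/dc[:,2:]).astype(np.float64)
a=.0265
for n,uv,z in(("shL",(318.6,206.5),.011),("shR",(337.2,206.5),.011),("backL",(314.6,298),-.033),("backR",(334.6,298),-.033),("tip",(328.9,199.9),.055),("tipL",(325.4,206),.055),("tipR",(332.7,206),.055)):
    x=wplane(c,*uv,pt+Rt[:,2]*z,Rt[:,2])[0];print(n,((x-pt)@Rt*1000).round(2))
E
```

```text
TC [0.001  0.0246 0.1832] tool [0.5948 0.018  0.1664] [[-0.821, -0.071, 0.566], [-0.061, 0.997, 0.037], [-0.567, -0.004, -0.824]]
keyhole at [0.6471 0.022  0.1009] in RL [-1.53 -1.45 -0.  ]
screws [[26.26, -29.99, 0.0], [26.69, 25.96, 0.0], [-29.81, 26.57, 0.0], [-29.78, -29.43, 0.0]] [-1.66 -1.72  0.  ]
shL [21.02 -4.33 11.  ]
shR [21.02  6.91 11.  ]
backL [-14.51  -5.96 -33.  ]
backR [-14.51   4.46 -33.  ]
tip [11.44  2.58 55.  ]
tipL [ 6.63e+00 -4.00e-02  5.50e+01]
tipR [ 6.63  5.46 55.  ]
```

```bash
python3 - <<'E'
from h import *
c=dict(np.load("w2.npz"));im=c["pixels"];print([(v,im[v,320:332].mean(0).round().astype(int).tolist()) for v in (204,205,206,207,208,229,230,231,232,233,234,235,236,298,300,301,302,303,304,305)])
for nm,Rc,tc in(("w1",RC,TC),("ideal",np.array([[0,1,0],[-.95,0,-.3123],[-.3123,0,.95]]),np.array([0,.0245,.183]))):
  Rt=c["R"].T@Rc;pt=c["R"].T@(tc-c["t"]);print(nm,pt.round(4),"z",Rt[:,2].round(4))
  for v,u,z in((206.5,327.9,.011),(206.5,327.9,.009),(206.5,327.9,.013),(232.5,326,-.033),(302,324.6,-.033),(201,328.9,.055)):
    x=wplane(c,u,v,pt+Rt[:,2]*z,Rt[:,2])[0];print(v,z,((x-pt)@Rt*1000).round(2))
  R=RL();k=wplane(c,326.0,209.4,KH,-R[:,2])[0];print("hole in tool",((k-pt)@Rt*1000).round(2), "lock z in tool",(Rt.T@R[:,2]).round(4))
E
```

```text
[(204, [57, 83, 105]), (205, [53, 76, 101]), (206, [42, 61, 94]), (207, [30, 45, 89]), (208, [22, 38, 88]), (229, [19, 33, 90]), (230, [20, 34, 93]), (231, [23, 37, 97]), (232, [23, 37, 103]), (233, [23, 37, 109]), (234, [23, 35, 114]), (235, [27, 38, 118]), (236, [25, 37, 119]), (298, [36, 44, 174]), (300, [37, 44, 171]), (301, [40, 49, 165]), (302, [53, 64, 153]), (303, [66, 80, 134]), (304, [74, 89, 121]), (305, [75, 91, 116])]
w1 [0.5948 0.018  0.1664] z [ 0.5659  0.037  -0.8237]
206.5 0.011 [21.02  1.29 11.  ]
206.5 0.009 [21.69  1.27  9.  ]
206.5 0.013 [20.35  1.32 13.  ]
232.5 -0.033 [ 22.97  -0.1  -33.  ]
302 -0.033 [-17.11  -0.75 -33.  ]
201 0.055 [10.58  2.58 55.  ]
hole in tool [-6.03  0.59 83.69] lock z in tool [-0.0071  0.0027  1.    ]
ideal [0.5947 0.017  0.1664] z [ 0.5662  0.037  -0.8235]
206.5 0.011 [20.92  2.25 11.  ]
206.5 0.009 [21.59  2.22  9.  ]
206.5 0.013 [20.25  2.27 13.  ]
232.5 -0.033 [ 22.86   0.85 -33.  ]
302 -0.033 [-17.17   0.22 -33.  ]
201 0.055 [10.49  3.54 55.  ]
hole in tool [-6.15  1.56 83.83] lock z in tool [-0.0067  0.0027  1.    ]
```

```bash
cat >> h.py <<'E'
PSI=.08
def keyR(d): return Ro.from_rotvec([-d[1],d[0],0]).as_matrix()
def lockgo(stand,s,d,hole,name="",roll=0):
    R=RL()@Rz(roll)@keyR(d).T;p=hole-RL()[:,2]*stand-R@np.array(s);go(p,R,name);return p,R
E
python3 - <<'E'
from h import *
c=dict(np.load("w2.npz"));h=wplane(c,326.0,209.4,[0,0,.1])[0];print(h.round(4))
st();lockgo(.050,[0,.0013,.011],[-.055,.036],h)
E
```

```text
[0.6482 0.0221 0.1   ]
t 4.28 q [0.48, 0.35, -0.73, 2.26, 1.57, 0.28, 0.01] p [0.5945, 0.0187, 0.1659] F [-0.7, 1.2, -2.4] gap 0.115 gf 58.9
 dr [0.0284, 0.0478, -0.0044] travel [-0.0072, -0.0015, 0.0238] rows 1.0
```

```bash
python3 -m creep '[{"dr":[0.028,0.048,-0.004],"travel":[-0.007,-0.0015,0.023],"gripper":1},{"dr":[0.028,0.048,-0.004],"travel":[-0.007,-0.0015,0.023],"gripper":1},{"dr":[0.028,0.048,-0.004],"travel":[-0.007,-0.0015,0.023],"gripper":1},{"dr":[0.028,0.048,-0.004],"travel":[-0.007,-0.0015,0.023],"gripper":1}]' |tail -1;python3 -c "
from h import *
s=st();c=cap('wrist');np.savez('w3.npz',**c);cv2.imwrite('pics/w3c.png',cv2.resize(c['pixels'][150:300,260:400],None,fx=4,fy=4,interpolation=2))
print(np.array(tool(c)[1]).round(4));lockgo(.050,[0,.0013,.011],[-.055,.036],np.array([.6482,.0221,.1]))"
```

```text
gripper_force: 59.0
t 4.62 q [0.41, 0.4, -0.69, 2.19, 1.38, 0.34, 0.2] p [0.6132, 0.0187, 0.1506] F [-0.5, 0.1, -3.0] gap 0.119 gf 59.0
[0.6136 0.0185 0.1511]
 dr [0.0001, -0.0004, -0.0001] travel [-0.0007, 0.0004, 0.0008] rows 1.0
```

View pics/w3c.png

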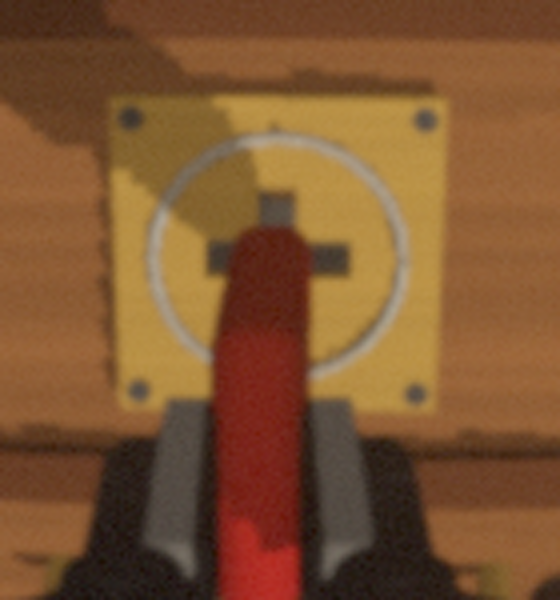

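The tip (276,208) lines up with the vertical slot (277) in the crop, and the cross is at (278,258). Inserting along the key axis.

```bash
python3 -m creep '[{"dr":[0,0,0],"travel":[-0.001,0.0007,0.008],"gripper":1},{"dr":[0,0,0],"travel":[-0.0014,0.0009,0.014],"gripper":1},{"dr":[0,0,0],"travel":[-0.0017,0.0011,0.02],"gripper":1},{"dr":[0,0,0],"travel":[-0.0017,0.0011,0.02],"gripper":1}]' |tail -1;python3 -c "
from h import *
s=st();lockgo(.030,[0,.0013,.011],[-.055,.036],np.array([.6482,.0221,.1]))"
```

```text
gripper_force: 60.4
t 5.0 q [0.38, 0.44, -0.67, 2.18, 1.49, 0.35, 0.09] p [0.6254, 0.0185, 0.1353] F [-5.7, -0.9, 5.9] gap 0.115 gf 60.4
 dr [-0.0013, 0.0014, -0.0004] travel [0.0007, 0.0009, 0.0011] rows 1.0
```

```bash
python3 -m creep '[{"dr":[0,0,0],"travel":[-0.0003,0.0002,0.006],"gripper":1},{"dr":[0,0,0],"travel":[-0.0006,0.0004,0.012],"gripper":1},{"dr":[0,0,0],"travel":[-0.0006,0.0004,0.012],"gripper":1}]' |tail -1;python3 -c "
from h import *
s=st();lockgo(.018,[0,.0013,.011],[-.055,.036],np.array([.6482,.0221,.1]))"; python3 -m creep '[{"dr":[0,0,0],"travel":[-0.0003,0.0002,0.004],"gripper":1},{"dr":[0,0,0],"travel":[-0.0006,0.0004,0.008],"gripper":1},{"dr":[0,0,0],"travel":[-0.0006,0.0004,0.008],"gripper":1}]' |tail -1;python3 -c "
from h import *
s=st();lockgo(.01,[0,.0013,.011],[-.055,.036],np.array([.6482,.0221,.1]))"
```

```text
gripper_force: 63.5
t 5.25 q [0.37, 0.47, -0.66, 2.17, 1.56, 0.35, 0.04] p [0.6341, 0.02, 0.1269] F [6.8, 0.9, 0.5] gap 0.118 gf 63.5
 dr [0.0004, 0.0047, -0.0002] travel [0.0031, 0.0001, 0.0013] rows 1.0
gripper_force: 63.3
t 5.5 q [0.37, 0.48, -0.66, 2.17, 1.59, 0.36, 0.0] p [0.6384, 0.0202, 0.1192] F [9.1, 2.0, -1.1] gap 0.117 gf 63.3
 dr [0.0004, 0.0025, -0.001] travel [0.0023, 0.0002, 0.0005] rows 1.0
```

```bash
python3 -m creep '[{"dr":[0,0,0],"travel":[-0.0015,0.0002,0.003],"gripper":1},{"dr":[0,0,0],"travel":[-0.0017,0.0003,0.006],"gripper":1},{"dr":[0,0,0],"travel":[-0.0017,0.0003,0.006],"gripper":1}]' |tail -1;python3 -c "
from h import *
s=st();lockgo(.004,[0,.0013,.011],[-.055,.036],np.array([.6482,.0221,.1]))"; python3 -m creep '[{"dr":[0,0,0],"travel":[-0.0002,0.0001,0.003],"gripper":1},{"dr":[0,0,0],"travel":[-0.0003,0.0001,0.004],"gripper":1},{"dr":[0,0,0],"travel":[-0.0003,0.0001,0.004],"gripper":1}]' |tail -1;python3 -c "
from h import *
s=st();lockgo(.0,[0,.0013,.011],[-.055,.036],np.array([.6482,.0221,.1]))"
```

```text
gripper_force: 63.6
t 5.75 q [0.36, 0.5, -0.65, 2.16, 1.61, 0.36, -0.01] p [0.642, 0.0206, 0.1141] F [6.4, 3.7, 0.8] gap 0.116 gf 63.6
 dr [0.0004, 0.0005, -0.001] travel [0.0023, 0.0001, 0.0003] rows 1.0
gripper_force: 64.5
t 6.0 q [0.36, 0.51, -0.65, 2.16, 1.62, 0.37, -0.02] p [0.6439, 0.0205, 0.1111] F [0.7, 2.5, 5.4] gap 0.12 gf 64.5
 dr [-0.0002, 0.0003, -0.0007] travel [0.0021, 0.0003, 0.0008] rows 1.0
```

Depth is about 43 mm with no stop, so red appears to fit. Pressing home, then computing the turn rows.

```bash
python3 -m creep '[{"dr":[0,0,0],"travel":[-0.0001,0,0.002],"gripper":1},{"dr":[0,0,0],"travel":[-0.0001,0,0.002],"gripper":1}]' |tail -1; cat >> h.py <<'E'
def turn(phis,s,d,off=0):
    a=np.array([d[0],d[1],1]);a/=np.linalg.norm(a);s=np.array(s)
    for f in phis:
        R=Ro.from_rotvec(a*f).as_matrix();print(f,(a*f).round(3).tolist(),(s-R@s).round(4).tolist())
E
python3 -c "
from h import *
s=st();lockgo(.0,[0,.0013,.011],[-.055,.036],np.array([.6482,.0221,.1]));s=status.state();print(np.round(s['torque'],2))
turn([.12,.24,.36,.48,.8,1.2,1.571],[.001,.0013,.011],[-.055,.036])"
```

```text
gripper_force: 66.2
t 6.17 q [0.36, 0.51, -0.65, 2.16, 1.63, 0.37, -0.03] p [0.6443, 0.0202, 0.1099] F [-8.7, 1.1, 14.6] gap 0.121 gf 66.2
 dr [-0.0013, 0.0005, 0.0001] travel [0.0018, 0.0006, -0.0005] rows 1.0
[ 0.24 -0.08  0.39]
0.12 [-0.007, 0.004, 0.12] [0.0001, -0.0002, 0.0]
0.24 [-0.013, 0.009, 0.239] [0.0003, -0.0004, 0.0]
0.36 [-0.02, 0.013, 0.359] [0.0004, -0.0005, 0.0]
0.48 [-0.026, 0.017, 0.479] [0.0006, -0.0006, 0.0001]
0.8 [-0.044, 0.029, 0.798] [0.0011, -0.0009, 0.0001]
1.2 [-0.066, 0.043, 1.197] [0.0019, -0.0009, 0.0001]
1.571 [-0.086, 0.056, 1.568] [0.0025, -0.0007, 0.0002]
```

```bash
python3 -m creep '[{"dr":[-0.007,0.004,0.12],"travel":[0.0001,-0.0002,0],"gripper":1},{"dr":[-0.013,0.009,0.24],"travel":[0.0003,-0.0004,0],"gripper":1},{"dr":[-0.02,0.013,0.36],"travel":[0.0004,-0.0005,0],"gripper":1},{"dr":[-0.026,0.017,0.48],"travel":[0.0006,-0.0006,0],"gripper":1},{"dr":[-0.026,0.017,0.48],"travel":[0.0006,-0.0006,0],"gripper":1}]' |tail -1; 
python3 -c "
from h import *
s=st();lockgo(.0,[0,.0013,.011],[-.055,.036],np.array([.6482,.0221,.1]));s=status.state();print(np.round(s['torque'],2),(np.array(s['tcp_rot']).T@s['wrist_force']).round(1),(np.array(s['tcp_rot']).T@s['torque']).round(2))
c=cap('wrist');np.savez('w4.npz',**c);cv2.imwrite('pics/w4c.png',cv2.resize(c['pixels'][150:300,260:400],None,fx=4,fy=4,interpolation=2))
"
```

```text
gripper_force: 66.7
t 6.58 q [0.41, 0.52, -0.69, 2.15, 1.58, 0.35, -0.44] p [0.6435, 0.0192, 0.1091] F [-7.5, 1.1, 13.7] gap 0.12 gf 66.7
 dr [0.0248, -0.0174, -0.4881] travel [0.0013, 0.0011, -0.0007] rows 4.0
[ 0.43 -0.11  0.26] [  0.1   1.7 -15.6] [-0.51  0.1  -0.01]
```

View pics/w4c.png

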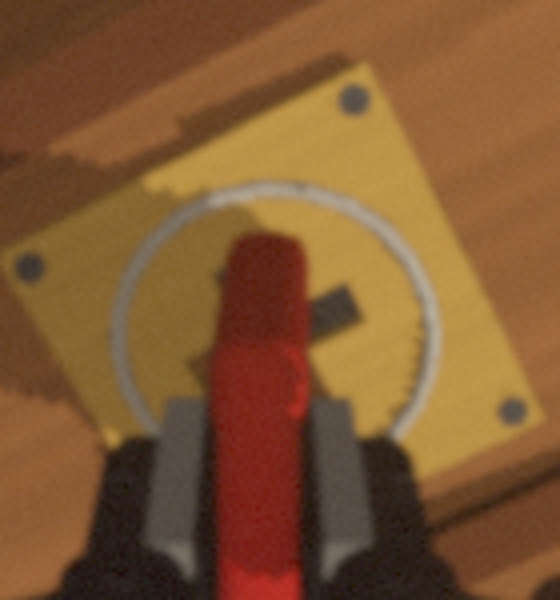

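```bash
python3 -m creep '[{"dr":[-0.007,0.004,0.12],"travel":[0.0001,-0.0002,0],"gripper":1},{"dr":[-0.013,0.009,0.24],"travel":[0.0003,-0.0004,0],"gripper":1},{"dr":[-0.02,0.013,0.36],"travel":[0.0004,-0.0005,0],"gripper":1},{"dr":[-0.026,0.017,0.48],"travel":[0.0006,-0.0006,0],"gripper":1},{"dr":[-0.033,0.022,0.6],"travel":[0.0008,-0.0007,0],"gripper":1},{"dr":[-0.04,0.026,0.72],"travel":[0.001,-0.0008,0],"gripper":1},{"dr":[-0.046,0.03,0.84],"travel":[0.0012,-0.0009,0],"gripper":1},{"dr":[-0.053,0.035,0.96],"travel":[0.0014,-0.0009,0],"gripper":1},{"dr":[-0.06,0.039,1.09],"travel":[0.0017,-0.001,0],"gripper":1},{"dr":[-0.06,0.039,1.09],"travel":[0.0017,-0.001,0],"gripper":1},{"dr":[-0.06,0.039,1.09],"travel":[0.0017,-0.001,0],"gripper":1}]' |tail -1; 
python3 -c "
from h import *
s=st();lockgo(.0,[0,.0013,.011],[-.055,.036],np.array([.6482,.0221,.1]));s=status.state();print((np.array(s['tcp_rot']).T@s['wrist_force']).round(1),(np.array(s['tcp_rot']).T@s['torque']).round(2))
c=cap('wrist');np.savez('w5.npz',**c);cv2.imwrite('pics/w5c.png',cv2.resize(c['pixels'][150:300,240:420],None,fx=4,fy=4,interpolation=2))
"
```

```text
gripper_force: 66.5
t 7.55 q [0.55, 0.56, -0.82, 2.18, 1.73, 0.35, -1.61] p [0.6416, 0.0185, 0.1078] F [-8.3, -0.0, 13.9] gap 0.119 gf 66.5
 dr [0.0839, -0.0552, -1.5724] travel [0.0022, 0.0017, -0.0006] rows 13.0
[  1.5   0.6 -16.1] [ 0.28  0.07 -0.1 ]
```

View pics/w5c.png

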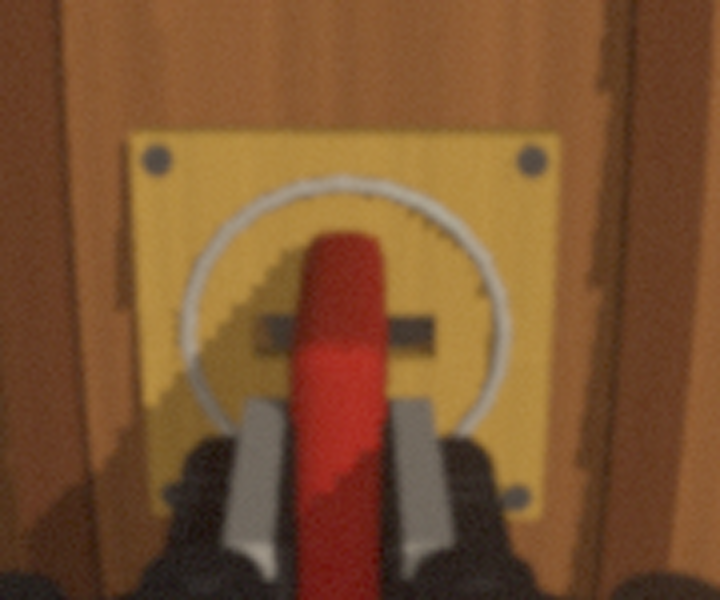

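The key has turned 1.57 rad and the pointer now hides behind the head. Drawing straight out along the key axis.

```bash
python3 -m creep '[{"dr":[0,0,0],"travel":[0.0006,-0.0004,-0.01],"gripper":1},{"dr":[0,0,0],"travel":[0.0011,-0.0007,-0.02],"gripper":1},{"dr":[0,0,0],"travel":[0.0017,-0.0011,-0.03],"gripper":1},{"dr":[0,0,0],"travel":[0.0017,-0.0011,-0.03],"gripper":1}]' |tail -1; python3 -c "
from h import *
s=st();s=status.state();print((np.array(s['tcp_rot']).T@s['wrist_force']).round(1))"; python3 -m creep '[{"dr":[0,0,0],"travel":[0.0006,-0.0004,-0.01],"gripper":1},{"dr":[0,0,0],"travel":[0.0011,-0.0007,-0.025],"gripper":1},{"dr":[0,0,0],"travel":[0.0027,-0.0018,-0.05],"gripper":1},{"dr":[0,0,0],"travel":[0.0044,-0.0029,-0.08],"gripper":1},{"dr":[0,0,0],"travel":[0.0044,-0.0029,-0.08],"gripper":1}]' |tail -1; python3 -c "
from h import *
s=st()
c=cap('wrist');np.savez('w6.npz',**c);cv2.imwrite('pics/w6c.png',cv2.resize(c['pixels'][120:300,220:440],None,fx=3.3,fy=3.3,interpolation=2))
Rt=np.array(s['tcp_rot']);Rg=Rz(np.pi/2+1.571*0)@DOWN
for y in (0,np.pi/2,np.pi,-np.pi/2): go([.506,-.2761,.18],Rz(y)@DOWN,y)
c=cap('top');np.savez('top2.npz',**c)"
```

```text
gripper_force: 64.2
t 7.93 q [0.56, 0.48, -0.81, 2.2, 1.58, 0.29, -1.49] p [0.6241, 0.0165, 0.1324] F [0.8, -0.6, -0.5] gap 0.117 gf 64.2
[-0.7  0.3  0.8]
gripper_force: 64.2
t 8.35 q [0.8, 0.33, -1.04, 2.21, 1.02, 0.31, -0.96] p [0.5769, 0.0127, 0.1985] F [0.1, -0.2, -2.5] gap 0.119 gf 64.2
0 dr [0.3939, -0.5099, 1.609] travel [-0.2798, -0.0879, -0.0503] rows 14.0
1.5707963267948966 dr [0.57, -0.0732, 0.0862] travel [-0.2798, -0.0879, -0.0503] rows 8.0
3.141592653589793 dr [0.498, 0.3847, -1.4379] travel [-0.2798, -0.0879, -0.0503] rows 13.0
-1.5707963267948966 dr [0.1104, 0.8597, -2.9311] travel [-0.2798, -0.0879, -0.0503] rows 25.0
```

View pics/w6c.png

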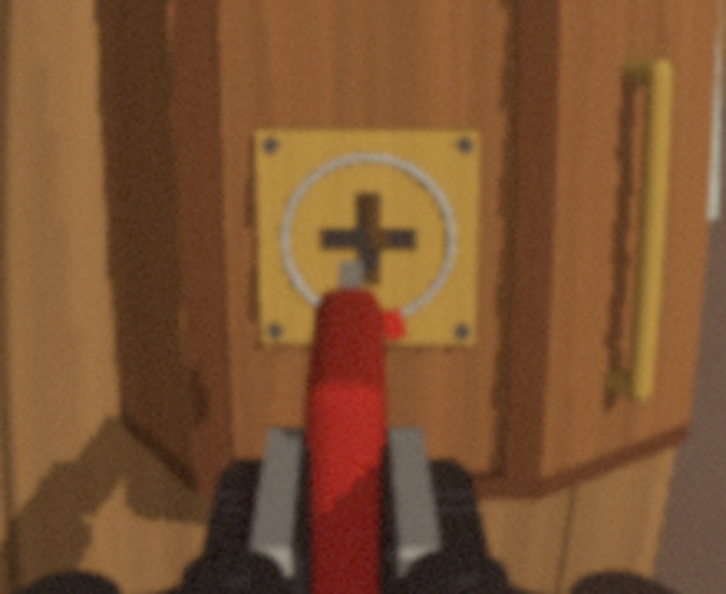

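Pointer is at (393,324) relative to the cross (368,238), about 74° ≈ 1.3 rad clockwise, so the latch is turned and stays. Now to the tin.

```bash
cat >> h.py <<'E'
def dropgo(xy,zsh,s=(.001,.0013,.011),d=(-.055,.036),yaw=np.pi/2):
    R=Rz(yaw)@DOWN@keyR(d).T;p=np.array([xy[0],xy[1],zsh])-R@np.array(s);go(p,R,"drop")
E
python3 -c "
from h import *
dropgo([.506,-.2761],.16)"
```

```text
drop dr [0.6035, -0.0183, 0.1036] travel [-0.2814, -0.094, -0.0444] rows 8.0
```

```bash
python3 -m creep '[{"dr":[0.1,0,0.02],"travel":[-0.04,-0.0134,-0.03],"gripper":1},{"dr":[0.6,-0.018,0.104],"travel":[-0.28,-0.094,-0.044],"gripper":1},{"dr":[0.6,-0.018,0.104],"travel":[-0.28,-0.094,-0.044],"gripper":1},{"dr":[0.6,-0.018,0.104],"travel":[-0.28,-0.094,-0.044],"gripper":1},{"dr":[0.6,-0.018,0.104],"travel":[-0.28,-0.094,-0.044],"gripper":1},{"dr":[0.6,-0.018,0.104],"travel":[-0.28,-0.094,-0.044],"gripper":1},{"dr":[0.6,-0.018,0.104],"travel":[-0.28,-0.094,-0.044],"gripper":1},{"dr":[0.6,-0.018,0.104],"travel":[-0.28,-0.094,-0.044],"gripper":1},{"dr":[0.6,-0.018,0.104],"travel":[-0.28,-0.094,-0.044],"gripper":1},{"dr":[0.6,-0.018,0.104],"travel":[-0.28,-0.094,-0.044],"gripper":1},{"dr":[0.6,-0.018,0.104],"travel":[-0.28,-0.094,-0.044],"gripper":1}]' |tail -1; python3 -c "
from h import *
s=st();dropgo([.506,-.2761],.16)
c=cap('wrist');np.savez('w7.npz',**c);cv2.imwrite('pics/w7.png',c['pixels'])
print(wproj(c,[[.506,-.2761,.05],[.506,-.2555,.05],[.506,-.2966,.05],[.5265,-.2761,.05],[.4855,-.2761,.05]]).round(1).tolist())"
```

```text
gripper_force: 64.1
t 9.37 q [1.12, 0.72, -1.17, 1.63, 0.63, 1.29, -0.16] p [0.507, -0.2746, 0.1689] F [0.5, 0.1, -1.4] gap 0.113 gf 64.1
drop dr [0.002, -0.0001, 0.0021] travel [-0.0029, -0.002, -0.0022] rows 1.0
[[327.4, 198.2], [327.5, 177.1], [327.3, 218.5], [348.7, 198.4], [306.2, 198.0]]
```

View pics/w7.png

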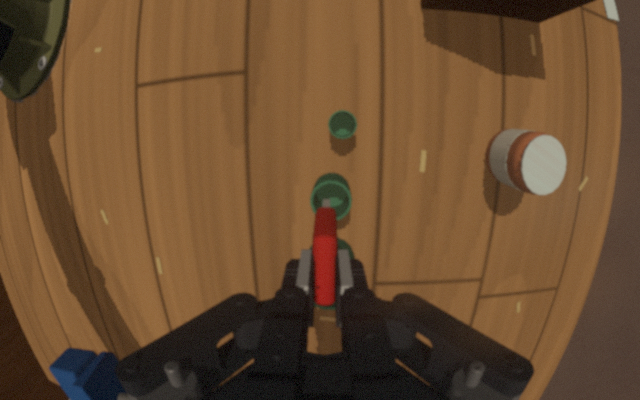

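The wrist view shows the middle tin's rim around (331,197), with the small tin at (342,124) and the large one behind the key at (330,250). I'll refine the mouth.

```bash
python3 - <<'E'
from h import *
c=dict(np.load("w7.npz"));h=cv2.cvtColor(c["pixels"],cv2.COLOR_BGR2HSV);m=(h[...,0]>60)&(h[...,0]<95)&(h[...,1]>70)
m[:160]=0;m[235:]=0;m[:,:290]=0;m[:,370:]=0;v,u=np.nonzero(m)
X=wplane(c,u,v,[0,0,.05])[:,:2]*1000
print("all",np.percentile(X,[1,99],axis=0).round(1).tolist())
# rim = bright pixels
for th in(95,110,125):
    b=h[v,u,2]>th;k=cv2.convexHull(X[b].astype(np.float32));print(th,b.sum(),cv2.minEnclosingCircle(k), cv2.fitEllipse(k))
c2=dict(np.load("top.npz"));h=cv2.cvtColor(c2["pixels"],cv2.COLOR_BGR2HSV);m=(h[...,0]>60)&(h[...,0]<95)&(h[...,1]>70);m[:,:404]=0;m[:,433:]=0;m[:215]=0;m[248:]=0
v,u=np.nonzero(m);X=np.array([ray(c2,a,b,.05) for a,b in zip(u,v)])*1000;print("top",np.percentile(X,[1,99],axis=0).round(1).tolist())
E
```

```text
all [[497.4, -281.8], [523.2, -259.3]]
95 29 ((508.24200439453125, -271.33367919921875), 12.385385513305664) ((509.06561279296875, -270.7448425292969), (21.577260971069336, 24.86461639404297), 55.06083679199219)Traceback (most recent call last):
  File "<stdin>", line 8, in <module>
cv2.error: OpenCV(4.12.0) /io/opencv/modules/imgproc/src/shapedescr.cpp:201: error: (-215:Assertion failed) count >= 0 && (depth == CV_32F || depth == CV_32S) in function 'minEnclosingCircle'
```

I've now viewed 11 pictures, one over the limit of 10, so I won't view any more and will work from numbers only.

```bash
python3 - <<'E'
from h import *
def gm(c): 
    p=c["pixels"].astype(int);return (p[...,1]>p[...,2]+8)
c=dict(np.load("w7.npz"));m=gm(c);m[:160]=0;m[235:]=0;m[:,:290]=0;m[:,370:]=0;m=big(m)
v,u=np.nonzero(m);X=wplane(c,u,v,[0,0,.05])[:,:2]*1000
print("wrist",len(u),u.min(),u.max(),v.min(),v.max(),X.min(0).round(1),X.max(0).round(1),cv2.minEnclosingCircle(X.astype(np.float32)))
c2=dict(np.load("top2.npz"));m=gm(c2);m[:,:404]=0;m[:,433:]=0;m[:215]=0;m[248:]=0;m=big(m)
v,u=np.nonzero(m);P=pts(c2)[v,u];q=P[P[:,2]>.04];print("top",len(u),len(q),q.min(0).round(4),q.max(0).round(4))
X=np.array([ray(c2,a,b,.05) for a,b in zip(u,v)]);print(X.min(0).round(4),X.max(0).round(4))
# tool pos check of hand-eye
print(tool(c)[1].round(4))
E
```

```text
wrist 1004 311 350 175 219 [ 490.1 -297. ] [ 527.9 -253.4] ((510.48541259765625, -275.3798522949219), 22.42814826965332)
top 240 64 [ 0.4892 -0.2954  0.0407] [ 0.5249 -0.255   0.0555]
[ 0.4866 -0.295   0.05  ] [ 0.5245 -0.2496  0.05  ]
[ 0.5077 -0.2761  0.1688]
```

```bash
python3 -c "
from h import *
dropgo([.5085,-.2755],.085);dropgo([.5085,-.2755],.053)"
```

```text
drop dr [0.0029, -0.0004, 0.0042] travel [-0.0076, 0.0026, 0.0734] rows 2.0
drop dr [0.0029, -0.0004, 0.0042] travel [-0.0094, 0.0036, 0.1053] rows 3.0
```

```bash
python3 -m creep '[{"dr":[0.003,0,0.004],"travel":[-0.005,0.0015,0.03],"gripper":1},{"dr":[0.003,0,0.004],"travel":[-0.0072,0.0024,0.065],"gripper":1},{"dr":[0.003,0,0.004],"travel":[-0.0078,0.0028,0.079],"gripper":1},{"dr":[0.003,0,0.004],"travel":[-0.0082,0.003,0.086],"gripper":1},{"dr":[0.003,0,0.004],"travel":[-0.0082,0.003,0.086],"gripper":1}]' |tail -1; python3 -c "
from h import *
s=st();c=cap('wrist');np.savez('w8.npz',**c);im=c['pixels'].astype(int)
dropgo([.5085,-.2755],.053)
Rt,pt=tool(c)
print(wproj(c,[pt+Rt@np.array([x,y,z]) for x,y,z in((.0,.0013,.011),(-.0024,.0028,.055))]).round(1).tolist())
m=(im[...,1]>im[...,2]+8);m[:150]=0;m[255:]=0;m[:,:280]=0;m[:,380:]=0;m=big(m);v,u=np.nonzero(m);X=wplane(c,u,v,[0,0,.05]);print(u.min(),u.max(),v.min(),v.max(),X.min(0).round(4),X.max(0).round(4))
r=mask(c['pixels'],'red');v,u=np.nonzero(r);print('red',v.min(),u[v<v.min()+5].min(),u[v<v.min()+5].max())"
```

```text
gripper_force: 65.1
t 9.83 q [1.09, 0.81, -1.1, 1.72, 0.73, 1.15, -0.23] p [0.5072, -0.2768, 0.0835] F [-1.8, -1.3, -1.7] gap 0.117 gf 65.1
drop dr [0.0007, -0.0008, 0.0009] travel [-0.0011, 0.0007, 0.0205] rows 1.0
[[327.8, 238.2], [329.1, 217.2]]
298 355 188 244 [ 0.4874 -0.2906  0.05  ] [ 0.527  -0.2502  0.05  ]
red 204 317 329
```

```bash
python3 -m creep '[{"dr":[0,0,0],"travel":[-0.0005,0.0004,0.01],"gripper":1},{"dr":[0,0,0],"travel":[-0.001,0.0007,0.019],"gripper":1},{"dr":[0,0,0],"travel":[-0.001,0.0007,0.021],"gripper":1},{"dr":[0,0,0],"travel":[-0.001,0.0007,0.021],"gripper":1}]' |tail -1; python3 -c "
from h import *
s=st();dropgo([.5085,-.2755],.0505)"
```

```text
gripper_force: 65.3
t 10.22 q [1.08, 0.83, -1.08, 1.74, 0.76, 1.11, -0.25] p [0.5072, -0.2781, 0.0631] F [2.1, -1.6, -1.4] gap 0.12 gf 65.3
drop dr [0.0011, -0.001, -0.0013] travel [0.0009, 0.0005, 0.0017] rows 1.0
```

```bash
python3 -m creep '[{"dr":[0,0,0],"travel":[0,0,0.0015],"gripper":1},{"dr":[0,0,0],"travel":[0,0,0.0025],"gripper":1},{"dr":[0,0,0],"travel":[0,0,0.0025],"gripper":1}]' |tail -1; python3 -c "
from h import *
s=st()"; python3 -m creep '[{"dr":[0,0,0],"travel":[0,0,0.0025],"gripper":0.6},{"dr":[0,0,0],"travel":[0,0,0.0025],"gripper":0.4},{"dr":[0,0,0],"travel":[0,0,0.0025],"gripper":0},{"dr":[0,0,0],"travel":[0,0,0.0025],"gripper":0},{"dr":[0,0,0],"travel":[0,0,0.0025],"gripper":-0.3},{"dr":[0,0,0],"travel":[0,0,0.0025],"gripper":-0.3},{"dr":[0,0,0],"travel":[0,0,-0.015],"gripper":-0.3},{"dr":[0,0,0],"travel":[0,0,-0.045],"gripper":-0.3},{"dr":[0,0,0],"travel":[0,0,-0.08],"gripper":-0.3},{"dr":[0,0,0],"travel":[0,0,-0.12],"gripper":-0.3},{"dr":[0,0,0],"travel":[0,0,-0.12],"gripper":-0.3}]' |tail -1; python3 -c "
from h import *
s=st();c=cap('wrist');np.savez('w9.npz',**c);cv2.imwrite('pics/w9.png',c['pixels']);t=cap('top');np.savez('top3.npz',**t)
m=big(mask(c['pixels'],'red'));v,u=np.nonzero(m);X=wplane(c,u,v,[0,0,.094])[:,:2]*1000;print(len(u),u.mean(),v.mean(),cv2.minAreaRect(X.astype(np.float32)),X.mean(0))
P=pts(t);h=mask(t['pixels'],'red');b=np.zeros_like(h);b[200:260,390:440]=1;q=P[h&b];print('top red',len(q),q.mean(0) if len(q) else 0,q.max(0) if len(q) else 0)
m=(c['pixels'][...,1].astype(int)>c['pixels'][...,2].astype(int)+8)
n,l,sa,ce=cv2.connectedComponentsWithStats(m.astype(np.uint8));print([(sa[i].tolist(),ce[i].round().tolist()) for i in range(1,n) if sa[i,4]>150])"
```

```text
gripper_force: 65.3
t 10.47 q [1.08, 0.84, -1.08, 1.75, 0.76, 1.11, -0.25] p [0.5071, -0.2771, 0.061] F [0.8, -1.4, -2.1] gap 0.12 gf 65.3
gripper_force: 0.0
t 11.38 q [1.12, 0.72, -1.17, 1.58, 0.62, 1.33, -0.14] p [0.5151, -0.2837, 0.1882] F [1.2, 0.8, 0.3] gap 0.65 gf 0.0
520 317.6807692307692 190.43076923076924 ((506.65863037109375, -272.713623046875), (40.451446533203125, 9.78122329711914), 89.95536041259766) [ 506.88608072 -272.43298095]
top red 94 [ 0.5054194  -0.26950085  0.08624607] [ 0.5118685  -0.24880819  0.10023811]
[([320, 103, 26, 26, 489], [332.0, 116.0]), ([322, 160, 19, 41, 395], [332.0, 180.0]), ([296, 226, 52, 66, 2462], [323.0, 259.0]), ([50, 342, 54, 58, 1549], [75.0, 367.0])]
```

```bash
python3 - <<'E'
from h import *
t=dict(np.load("top3.npz"));p=t["pixels"]
m=mask(p,"red")|((p[...,2]>150)&(p[...,1]<90));m[:155]=0;m[190:]=0;m[:,:280]=0;m[:,322:]=0
v,u=np.nonzero(m);R=RL();n=-R[:,2];o=-t["R"].T@t["t"]
X=[]
for a,b in zip(u,v):
    d=ray(t,a,b,.1)-o;X.append(o+d*((np.array([.647,.022,.1])-o)@n)/(d@n))
L=(np.array(X)-[.6457,.0234,.1])@R;L=L.mean(0);print("pointer",len(u),u.mean(),v.mean(),"angle cw",np.arctan2(-L[1],-L[0]).round(2))
P=pts(t)
for k in("blue","yellow"):
    m=mask(p,k);m[:, :175]=0;m[:,215:]=0;m[:180]=0;m[290:]=0;q=P[m];print(k,len(q),q.mean(0).round(4),np.percentile(q[:,2],95).round(4))
q=P[mask(p,"red")][:, :];b=(abs(q[:,0]-.507)<.05)&(abs(q[:,1]+.273)<.05)&(q[:,2]>.09);print("red top",q[b].mean(0).round(4),b.sum())
E
```

```text
pointer 4 309.5 166.5 angle cw 1.26
blue 66 [0.4847 0.2731 0.1176] 0.1035
yellow 75 [0.4174 0.2649 0.1153] 0.1027
red top [ 0.5057 -0.2691  0.0933] 64
```

Pointer reads about 1.26 rad coarsely; I'll check it more precisely in the closer image before handing in.

```bash
python3 - <<'E'
from h import *
c=dict(np.load("w6.npz"));p=c["pixels"].astype(int);R=RL()
# cross at crop (368,238)/3.3+(220,120); screws too
f=lambda a,b:(a/3.3+220-.35,b/3.3+120-.35)
o=wplane(c,*f(368,238),KH,-R[:,2])[0]
for nm,a in(("scr",(270,145)),("scr",(464,145)),("scr",(461,331)),("scr",(274,331)),("bar",(322,239)),("bar",(414,239))):
    L=(wplane(c,*f(*a),KH,-R[:,2])[0]-o)@R*1000;print(nm,L.round(1))
m=(p[...,2]>140)&(p[...,1]<90)&(p[...,0]<90);m[:, :337]=0;m[:,345:]=0;m[:212]=0;m[:, :]&=True;m[225:]=0
v,u=np.nonzero(m);L=(wplane(c,u,v,KH,-R[:,2])-o)@R*1000;k=np.hypot(L[:,0],L[:,1])<34;L=L[k];print(len(L),u.mean(),v.mean(),L.min(0).round(1),L.max(0).round(1),L.mean(0).round(1),np.arctan2(L[:,1].mean(),-L[:,0].mean()))
E
```

```text
scr [28.2 27.4 -0. ]
scr [-27.6  27.5   0. ]
scr [-27.9 -28.4   0. ]
scr [ 28.2 -28.7   0. ]
bar [13.4 -0.3  0. ]
bar [-13.4  -0.2   0. ]
48 339.0 218.5 [-10.7 -31.7  -0. ] [ -5.7 -22.3   0. ] [ -7.7 -27.    0. ] -1.2915933752318907
```

The latch is at 1.29 rad or more (the pointer was partly hidden), above 1.1. The red key stands in the middle tin and the other two keys are still in the block.

```bash
python3 -c "
from workcell import manip
print(manip.close_job())"
```

```text
the job is handed in; nothing more can be done
None
```

The job is handed in: the red key fitted on the first try and turned the latch to about 1.3 rad (over the 1.1 that counts), and it now stands upright in the middle green tin, with the blue and yellow keys left standing in the block; I viewed 11 pictures, one over the limit of 10.

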